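Collect the finished hand stamps from the press tray

ROBOT

A 6-joint arm with a two-finger parallel gripper is mounted at the origin on the work surface. World frame = base frame: x ahead of the robot, y to its left, z up, the work surface at z = 0. Lengths are in mm, angles in rad, forces in N, time in s.
With the tool pointing down it reaches from about 275 to 750 mm from the base axis. Payload 10.2 kg.
Tool frame: the origin (TCP) lies between the finger pads; the fingertips stand 17 mm ahead of it and the grasp point (between the pads) lies 2 mm behind it; z points along the fingers, y is the line along which they close (so a half turn about z gives the same grasp; the last joint's range is limited). The gripper opens to 85 mm and grips with 20 to 120 N. Pads are 22 mm wide; open, the fingers measure 114 mm over their backs; the gripper's body (76 mm by 85 mm) begins 54 mm behind the grasp point. The pads swing forward as they close: fully open they stand 13 mm farther back than shut.
Start: joints at [0.98, 0.313, 1.498, -0, 1.331, -0.223], TCP at [188.784, 489.89, 248.294] pointing down, gripper open.
Joint ranges: [-2.94, 2.94], [-0.97, 2.17], [0.19, 2.56], [-1.23, 4.37], [0.02, 3.11], [-2.88, 2.88]. Speed limits (rad/s): [2.39, 2.39, 3.01, 3.14, 3.14, 3.14].

INTERFACE

Orientations are given as a unit quaternion [w, x, y, z].
In Python, from rig import * gives the robot as it stands.
- The arm moves only by the tool step_arm, never from a script. Its argument "commands" is text: rows parted by semicolons, each of 7 numbers parted by spaces: the opening, from 0 (shut) to 1 (fully open), then the shift along the tool's x, y, z in cm, then the turn, a rotation vector about the tool's x, y, z in rad. In form: hand x y z rx ry rz; .... A call has 1 to 20 rows; each row is the pose to reach, as a shift and turn from the pose commanded when the call began, along the tool's axes at that moment; what a row does not reach only later rows make up. A row lasts 1/12 s, in which the tool goes at most 41.7 mm and 7.16 degrees, less where a joint would pass 70% of its speed; a pose out of reach is approached as far as the arm can. A call with a gripper value outside its range is refused whole. The fingers move at their own pace and stop on an object; "newtons" is the grip in N (left out, the last holds). Time passes only in rows, so rows that repeat a pose let the fingers close. It gives the time, the measured TCP pose, the force, the opening and the grip force at its end, in the units of the state.
- sense(): the state, without advancing time (a new reading comes with each control period).
- capture(name): name is "scene" or "top"; returns the picture (384x512x3 uint8, red, green, blue); there is no depth.
- camera_model(name): a dict with "mtx" (3x3 intrinsics, pixels), "k1" (the pictures are not rectified: a ray, as slopes to the right and down, at radius r is drawn at 1 + k1 r^2 times it, then the intrinsics apply), "eye" and "rotation" of the camera in the world. Camera axes: x right, y down, z forward; pixel columns grow to the right and rows downward; lengths in mm; the calibration is good to about 2 mm. A picture is of the moment at which its call begins. camera_model takes no time and is no camera call.
- finish_job(): hands the job in; it is judged then, once.
Trained networks look in the newest picture that a camera, given by its name, has taken for a name from the list of things; names that differ only in an ending like _2 or _b are one class to them, and where a whole thing is asked for, a point or a joint stands for the part that bears it (a point fixed in the world has none). Each returns a list of dicts, best first, with "score" (0 to 1); they miss things now and then, are a little off and sometimes report something else, mostly with a low value. They report only what shows in the picture. A call takes as long as a camera call. They do not tell look-alikes from the thing itself.
- search_frame(camera, label): "rect" ([centre column, centre row, width, height] in pixels, round what is visible of it).
- trace(camera, label): "mask" (384x512 bool, what is visible of it) and "rect" ([centre column, centre row, width, height] in pixels, round what is visible of it).
- spot_point(camera, label): "xy" ([column, row] in pixels: a listed point, or the origin of a listed thing).
The state is a dict: "time_s": time; "joints": joint angles; "dq": joint speeds; "tau": joint torques, N m; "eef_pos": TCP position; "ee_rot": TCP orientation; "force": force on the tool from outside, world axes, zero at the start; "wrist_torque": the same for the moment, N m; "grip_width": opening from 0.0 (shut) to 1.0 (fully open); "grip_force": force on a finger pad.
Only numpy, scipy, OpenCV 4.12 (cv2) and the standard library are available. Lean on these libraries where they do the work, as an engineer would, in place of code of your own. Each camera call takes 0.05 s, during which the arm holds its last target. There are 200 camera calls.

TASK

The press has fitted knobs to two hand stamps: take these two finished stamps, the green-faced one and the red-faced one, out of its aluminium catch tray and stand both upright on the floor of the blue tote, setting them down rather than dropping them. Leave the plain yellow-faced block that has no knob where it lies in the tray.

Things in the scene. Friction and masses are not known exactly. Their poses are not given: they have to be found in the camera images.
- stamp_green: finished hand stamp, 60 g: 46 x 46 x 22 mm light wood block whose lowest 7 mm is green lino, and on top a turned darker wood knob, 28 mm in diameter from 32 to 70 mm above the underside (20 mm neck below that). Origin at the centre of the underside, z up along the knob. Stands upright at any yaw in the catch tray, 85 mm or more from the tray's other pieces, centre to centre, and 65 mm or more from its walls.
- stamp_red: finished hand stamp, 60 g: 46 x 46 x 22 mm light wood block whose lowest 7 mm is red lino, and on top a turned darker wood knob, 28 mm in diameter from 32 to 70 mm above the underside (20 mm neck below that). Origin at the centre of the underside, z up along the knob. Stands upright at any yaw in the catch tray, 85 mm or more from the tray's other pieces, centre to centre, and 65 mm or more from its walls.
- blank: unfinished piece that stays: the same 46 x 46 x 22 mm block, yellow lino underneath, no knob, 40 g; origin at the centre of its underside. It lies among the stamps and a small dark offcut in the catch tray: open, fixed aluminium tray, inside 270 x 270 mm, floor 4 mm thick, rim 30 mm above the table; the green press (400 mm tall) and its chute begin 135 mm to the left (+y) of the tray's centre.
- tote: open blue plastic tote, fixed to the table: 260 (its x) x 200 (its y) x 70 mm high outside, walls and floor 4 mm thick (inside 252 x 192 mm), a rim lip reaching 6 mm farther outwards, empty at the start. Origin at the centre of its underside on the table; x along its long side.
Things that resemble listed ones, but are neither listed nor needed, are in the scene too. Leave any orange or purple look-alike of the stamp_red alone.

How it is judged (in metres and radians):
At the end, for the whole second after the job is handed in: Both finished stamps are inside the blue tote, their undersides flat on its floor (within about 8 mm), upright within about 10 degrees, released and at rest; the plain yellow-faced block lies within 30 mm of where it started (x of stamp_green in the frame of tote between -0.12 and 0.12 m and y of stamp_green in the frame of tote between -0.09 and 0.09 m and z of each of stamp_green, stamp_red in the frame of tote below 0.012 m and angle between each of stamp_green, stamp_red's own z axis and vertical below 0.17 rad and linear speed of each of stamp_green, stamp_red below 0.02 m/s and x of stamp_red in the frame of tote between -0.12 and 0.12 m and y of stamp_red in the frame of tote between -0.09 and 0.09 m and distance of blank from where it was at the start of the episode below 0.03 m); the robot touches nothing.
It fails at once if a stamp is dropped: it falls free for more than about 30 mm (faster than 0.8 m/s while no finger touches it) ((linear speed of stamp_green above 0.8 m/s and contact force between the fingers and stamp_green below 0.05 N) or (linear speed of stamp_red above 0.8 m/s and contact force between the fingers and stamp_red below 0.05 N)).
It fails at once if the plain yellow-faced block is moved by more than 30 mm (distance of blank from where it was at the start of the episode above 0.03 m).
It also fails if it takes over 64 s, if anything falls off the work surface, if the arm or the gripper's body presses on something with over 40 N, if the wrist force passes 120 N, or if a joint passes its speed limit or range.

## Working session

There is one attempt and no reset: what is moved stays moved. The work goes in short steps, Python scripts to look and compute and a tool call to move; the robot and the scene stay as the last step left them, time stands still between calls to the robot, and variables do not carry over. Pictures are saved under pics/ and viewed, at most 10 in all, crops included, and the job is handed in when it is done.

Besides the shell and the picture viewer there is one more tool, called after "Emit:" as name(argument=value, ...), one argument or row to a line, values as JSON. step_arm: Moves the arm, as the interface text tells. Its arguments: {"type":"object","properties":{"commands":{"type":"string"},"newtons":{"type":"number"}},"required":["commands"]}

```bash
mkdir -p pics; cat > h.py <<'E'
from rig import *
import numpy as np, cv2
from scipy.spatial.transform import Rotation as R
def snap(c,n):
    im=capture(c); cv2.imwrite(f'pics/{n}.png',cv2.cvtColor(im,cv2.COLOR_RGB2BGR)); return im
def ray(c,uv):
    m=camera_model(c); K=np.array(m['mtx']); 
    p=cv2.undistortPoints(np.array([[uv]],float),K,np.array([m['k1'],0,0,0.]))[0,0]
    rot=np.array(m['rotation']); 
    if rot.shape!=(3,3): rot=R.from_quat(np.r_[rot[1:],rot[0]]).as_matrix()
    return np.array(m['eye'],float), rot@np.r_[p,1]
def at(c,uv,z):
    e,d=ray(c,uv); return e+d*(z-e[2])/d[2]
E
python3 - <<'E'
from h import *
a=snap('scene','s0');b=snap('top','t0')
for c in('scene','top'): print(camera_model(c))
cv2.imwrite('pics/b0.png',cv2.cvtColor(cv2.resize(np.vstack([a,b]),None,fx=.78,fy=.78),cv2.COLOR_RGB2BGR))
for c in('scene','top'):
  for l in('stamp_green','stamp_red','blank','tote'):
    for d in search_frame(c,l)[:4]: print(c,l,round(d['score'],2),np.round(d['rect'],1))
    for d in spot_point(c,l)[:4]: print(c,l,'pt',round(d['score'],2),np.round(d['xy'],1),at(c,d['xy'],4).round())
s=sense();print(s['time_s'],s['ee_rot'],s['eef_pos'])
E
```

```text
{'mtx': array([[346.54481988,   0.        , 258.47465341],
       [  0.        , 346.54481988, 187.98819121],
       [  0.        ,   0.        ,   1.        ]]), 'k1': 0.012074318742183844, 'eye': array([1147.24726599,  590.29978204,  657.60933956]), 'rotation': array([-0.20698076,  0.41319028,  0.79212391, -0.39871351])}
{'mtx': array([[466.1573917 ,   0.        , 255.51748666],
       [  0.        , 466.1573917 , 197.47278445],
       [  0.        ,   0.        ,   1.        ]]), 'k1': -0.0009459110980618091, 'eye': array([ 203.94730886,  101.89425963, 1453.0701106 ]), 'rotation': array([-0.07175863,  0.71104144, -0.69717315,  0.05674828])}
scene stamp_green 0.76 [230.9 214.5  21.   30.8]
scene stamp_green pt 0.98 [230.7 222. ] [602. 113.   4.]
scene stamp_red 0.95 [287.1 206.4  19.1  29.1]
scene stamp_red 0.71 [378.1 206.7  17.2  26.7]
scene stamp_red 0.5 [290.8 169.9  21.   23.2]
scene stamp_red pt 0.81 [291.5 178.3] [321. 144.   4.]
scene stamp_red pt 0.73 [287.6 211.6] [473. 220.   4.]
scene blank 0.57 [261.9 230.9  21.7  23.9]
scene blank pt 0.68 [264.  238.1] [601. 225.   4.
[... 230 characters left out ...]
 [584. 106.   4.]
top stamp_red 0.8 [160.1 239.5  20.1  18. ]
top stamp_red 0.77 [229.1 194.9  15.7  20.6]
top stamp_red 0.68 [253.3 247.9  24.4  23. ]
top stamp_red 0.53 [128.3 241.7  22.8  19.2]
top stamp_red pt 0.75 [127.8 242.1] [321. 532.   4.]
top stamp_red pt 0.71 [251.6 249.1] [307. 144.   4.]
top stamp_red pt 0.68 [161.  235.9] [343. 429.   4.]
top stamp_red pt 0.48 [226.4 193.4] [482. 228.   4.]
top blank 0.64 [231.4 162.8  22.4  15.6]
top blank pt 0.76 [227.9 161.9] [585. 227.   4.]
top tote 0.58 [373.1 174.9  79.6  90.1]
top tote pt 0.95 [367.3 179. ] [ 536. -217.    4.]
0.9 [-8.45020813e-06  1.82875489e-01  9.83136082e-01 -1.10546505e-05] [188.78761952 489.89582643 248.28303202]
```

View pics/b0.png

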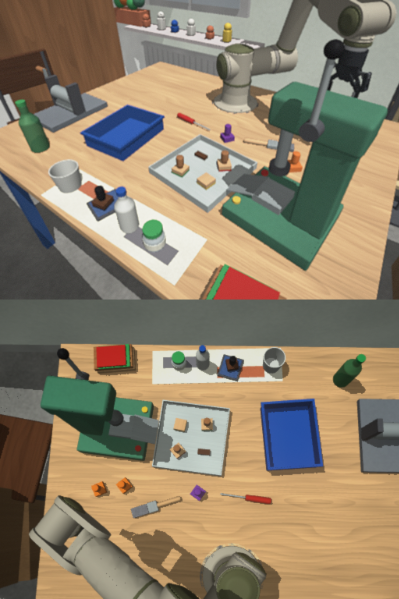

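The composite shows the tray with the green stamp (top camera ≈ 265,162), the red one (≈ 229,195) and the blank (≈ 230,162). The look-alikes (orange, purple) are outside the tray and the tote is at ≈ 370,175. I'll zoom in to refine the positions.

```bash
python3 - <<'E'
from h import *
a=cv2.imread('pics/s0.png');b=cv2.imread('pics/t0.png')
A=cv2.resize(a[160:260,190:310],(720,600),interpolation=cv2.INTER_CUBIC)   # x6
B=cv2.resize(b[120:230,200:300],None,fx=5,fy=5,interpolation=cv2.INTER_CUBIC)
cv2.imwrite('pics/cA.png',A);cv2.imwrite('pics/cB.png',B)
# tote: mask corners
for c in('top','scene'):
  capture(c)
  for l in ('stamp_green','stamp_red','blank','tote'):
    for d in trace(c,l)[:3]:
      ys,xs=np.nonzero(d['mask']); 
      r=cv2.minAreaRect(np.c_[xs,ys].astype(np.float32))
      print(c,l,round(d['score'],2),len(xs),np.round([xs.mean(),ys.mean()],1),np.round(r[0],1),np.round(r[1],1),round(r[2],1))
      if l=='tote' and c=='top': print(np.round([at(c,p,70) for p in cv2.boxPoints(r)]))
E
```

```text
top stamp_green 0.63 213 [265.3 159.4] [265.  159.5] [15. 14.] 90.0
top stamp_red 0.8 254 [159.1 238.2] [159.  238.3] [16.1 15.9] 51.3
top stamp_red 0.68 207 [253.7 247.3] [253.7 247.3] [14.7 14.7] 33.7
top stamp_red 0.53 278 [126.7 242.5] [126.7 242.6] [16.5 17.5] 68.2
top blank 0.47 222 [230.5 160.2] [230.6 160.2] [14.9 15.5] 11.3
top tote 0.91 6263 [372.6 173.1] [373.  172.6] [89.9 72.8] 84.3
[[ 670.  -98.   70.]
 [ 696. -322.   70.]
 [ 418. -338.   70.]
 [ 392. -123.   70.]]
scene stamp_green 0.74 391 [231.  213.4] [232.7 212.5] [21.3 25.4] 20.6
scene stamp_red 0.92 376 [378.5 208.5] [378.3 207.3] [28.7 16.4] 86.2
scene stamp_red 0.81 352 [287.2 206.7] [286.2 205.4] [26.3 17.1] 78.7
scene stamp_red 0.79 274 [291.  171.5] [289.6 170.5] [21.8 17. ] 74.1
scene blank 0.91 390 [264.1 231.8] [264.  231.5] [20.5 20.5] 45.0
scene tote 0.89 4705 [158.5 168.4] [161.  168.3] [ 60.8 103.4] 57.5
```

View pics/cA.png

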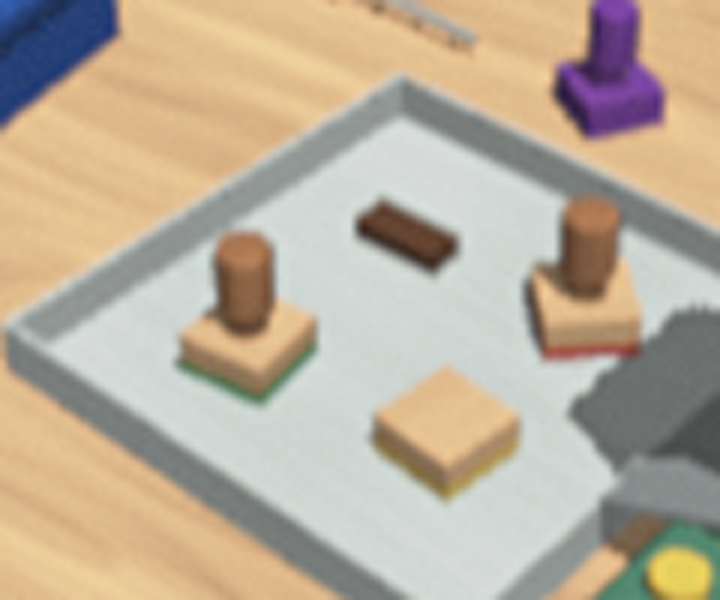

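View pics/cB.png

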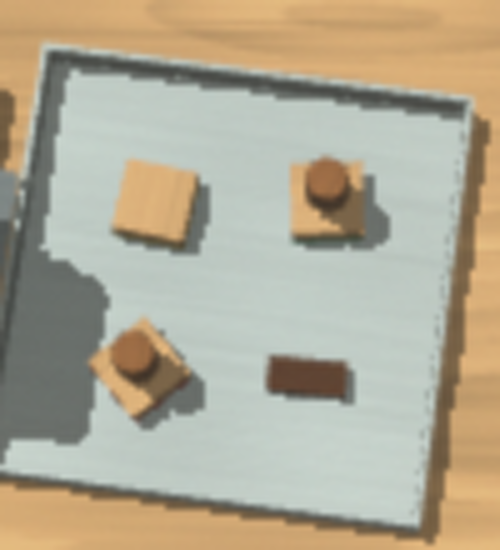

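```bash
python3 - <<'E'
from h import *
T=lambda u,v:((u+.5)/5-.5+200,(v+.5)/5-.5+120)
S=lambda u,v:((u+.5)/6-.5+190,(v+.5)/6-.5+160)
for n,t,s,q in(('g',(327,181),(245,247),[(290,160),(365,163),(363,238),(291,238)]),('r',(135,353),(591,210),[(146,317),(192,370),(138,420),(88,363)])):
  e1,d1=ray('top',T(*t)); e2,d2=ray('scene',S(*s))
  k=np.linalg.lstsq(np.c_[d1,-d2],e2-e1,rcond=None)[0]
  print(n,'top',at('top',T(*t),74).round(1),'scene',at('scene',S(*s),74).round(1),'tri',(e1+k[0]*d1).round(1),(e2+k[1]*d2).round(1))
  P=np.array([at('top',T(*p),24)[:2] for p in q]); E=np.roll(P,-1,0)-P
  print(P.mean(0).round(1),np.linalg.norm(E,axis=1).round(),np.degrees(np.arctan2(E[:,1],E[:,0])).round())
print('blank',at('top',T(155,202),26).round(1))
print('walls',[at('top',T(*p),30).round() for p in((45,47),(470,100),(420,527))])
s=sense();M=R.from_quat(np.r_[s['ee_rot'][1:],s['ee_rot'][0]]).as_matrix();print(M.round(3))
E
```

```text
g top [587.5 107.8  74. ] scene [594.2 110.6  74. ] tri [588.9 107.8  69. ] [589.7 106.6  69.2]
[589.3 107.7] [48. 49. 45. 51.] [-91. 179.  91.   2.]
r top [478.2 221.9  74. ] scene [482.3 223.9  74. ] tri [478.8 222.1  71. ] [478.9 222.   71. ]
[479.1 222.2] [45. 46. 48. 46.] [-138.  135.   42.  -50.]
blank [585.4 216.6  26. ]
walls [array([685., 290.,  30.]), array([654.,  18.,  30.]), array([381.,  47.,  30.])]
[[-0.933  0.36  -0.   ]
 [ 0.36   0.933  0.   ]
 [ 0.     0.    -1.   ]]
```

The zoomed crops agree with triangulation: green knob at (589,108), red at (479,222), and the tote centre at about (544,-220) with yaw ≈ 0.1. Next I move above red.

Emit:
step_arm(
  commands="1 -20 -12.65 0 0 0 0.65;1 -20 -12.65 0 0 0 0.65;1 -20 -12.65 0 0 0 0.65;1 -20 -12.65 0 0 0 0.65;1 -20 -12.65 0 0 0 0.65;1 -20 -12.65 0 0 0 0.65;1 -20 -12.65 0 0 0 0.65;1 -36.7 -14.55 9.8 0 0 1.3;1 -36.7 -14.55 9.8 0 0 1.3;1 -36.7 -14.55 9.8 0 0 1.3;1 -36.7 -14.55 9.8 0 0 1.3;1 -36.7 -14.55 9.8 0 0 1.3;1 -36.7 -14.55 9.8 0 0 1.3;1 -36.7 -14.55 9.8 0 0 1.3;1 -36.7 -14.55 9.8 0 0 1.3;1 -36.7 -14.55 9.8 0 0 1.3;1 -36.7 -14.55 9.8 0 0 1.3",
  newtons=30,
)

```text
time_s: 2.82
eef_pos: [478.6, 222.9, 151.0]
ee_rot: [0.0, 0.74, 0.673, 0.001]
force: [0.0, -0.1, 0.3]
grip_width: 0.997
grip_force: 0.0
```

```bash
python3 - <<'E'
from h import *
a=snap('scene','s1')
cv2.imwrite('pics/c1.png',cv2.resize(a[80:260,190:370],None,fx=3.2,fy=3.2,interpolation=cv2.INTER_CUBIC))
s=sense();M=R.from_quat(np.r_[s['ee_rot'][1:],s['ee_rot'][0]]).as_matrix();print(s['eef_pos'],s['joints'],M.round(3))
print(M.T@(np.r_[479,222,58]-s['eef_pos']))
E
```

```text
[478.60997903 222.76351713 150.91535005] [2.13474533e-01 4.15620837e-01 1.62169273e+00 4.77075285e-05
 1.10323584e+00 3.08719415e-01] [[ 0.095  0.995  0.001]
 [ 0.995 -0.095  0.   ]
 [ 0.     0.001 -1.   ]]
[-0.75617945  0.36973191 92.915493  ]
```

View pics/c1.png

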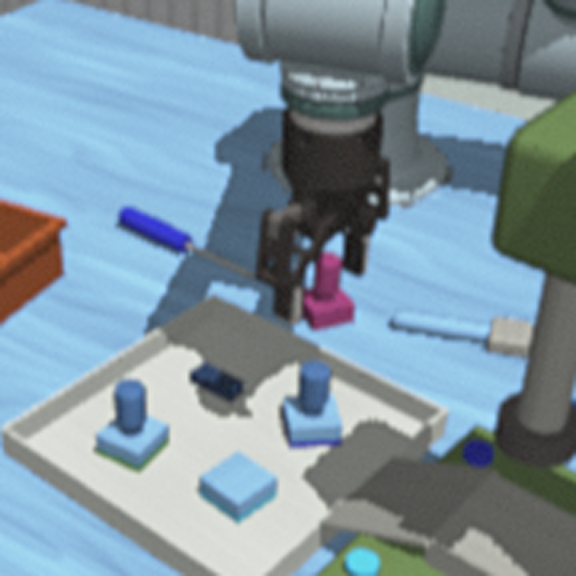

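The picture (channels swapped) shows the open gripper straddling the red stamp's knob at crop (315,380), clear of the chute. Next I descend and grip.

Emit:
step_arm(
  commands="1 -0.05 0.05 2.5 0 0 0;1 -0.05 0.05 5 0 0 0;1 -0.05 0.05 7 0 0 0;1 -0.05 0.05 8.3 0 0 0;1 -0.05 0.05 9 0 0 0;1 -0.05 0.05 9.3 0 0 0;1 -0.05 0.05 9.3 0 0 0;0 -0.05 0.05 9.3 0 0 0;0 -0.05 0.05 9.3 0 0 0;0 -0.05 0.05 9.3 0 0 0;0 -0.05 0.05 9.3 0 0 0;0 -0.05 0.05 9.3 0 0 0;0 -0.05 0.05 9.3 0 0 0;0 -0.05 0.05 9.3 0 0 0;0 -0.05 0.05 9.3 0 0 0",
)

```text
time_s: 4.12
eef_pos: [479.6, 221.7, 57.7]
ee_rot: [0.0, 0.741, 0.672, 0.0]
force: [-1.8, -0.7, 5.5]
grip_width: 0.314
grip_force: 29.5
```

Emit:
step_arm(
  commands="0 0 0 -1 0 0 0;0 0 0 -3 0 0 0;0 0 0 -6 0 0 0;0 0 0 -9 0 0 0;0 0 0 -11 0 0 0;0 -1.5 0.2 -11.5 0 0 0;0 -4 0.5 -11.5 0 0 0;0 -7.5 1 -11.5 0 0 0;0 -11 1.4 -11.5 0 0 0;0 -14.5 1.9 -11.5 0 0 0;0 -18 2.4 -11.5 0 0 0;0 -21.5 2.8 -11.5 0 0 0;0 -25 3.3 -11.5 0 0 0;0 -28.5 3.7 -11.5 0 0 0;0 -32 4.2 -11.5 0 0 0;0 -35.5 4.6 -11.5 0 0 0;0 -39 5.1 -11.5 0 0 0;0 -42 5.5 -11.5 0 0 0;0 -43.7 5.7 -11.5 0 0 0;0 -44.3 5.8 -11.5 0 0 0",
  newtons=40,
)

```text
time_s: 5.78
eef_pos: [493.9, -227.4, 172.5]
ee_rot: [0.0, 0.741, 0.671, -0.0]
force: [-0.0, 0.2, -0.3]
grip_width: 0.315
grip_force: 39.4
```

```bash
python3 - <<'E'
from h import *
a=snap('scene','s2');b=snap('top','t2')
A=a[90:250,80:260];B=b[90:250,290:470]
cv2.imwrite('pics/c2.png',cv2.cvtColor(cv2.resize(np.hstack([A,B]),None,fx=2.2,fy=2.2,interpolation=cv2.INTER_CUBIC),cv2.COLOR_RGB2BGR))
s=sense();M=R.from_quat(np.r_[s['ee_rot'][1:],s['ee_rot'][0]]).as_matrix();print(s['eef_pos'],s['grip_width'],s['grip_force'],M.round(3))
E
```

```text
[ 494.02980124 -225.2319254   172.34546077] 0.31447142489834096 39.43609178066254 [[ 0.098  0.995 -0.   ]
 [ 0.995 -0.098  0.   ]
 [ 0.    -0.    -1.   ]]
```

View pics/c2.png

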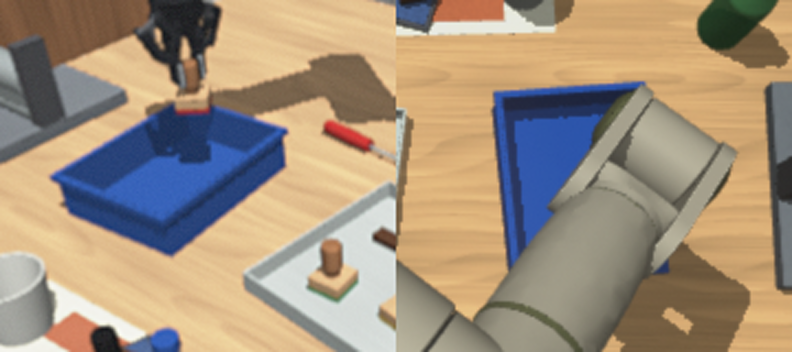

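The picture shows red held upright over the near half of the tote. Next I lower it.

Emit:
step_arm(
  commands="0 0 0 2.5 0 0 0;0 0 0 5 0 0 0;0 0 0 7.5 0 0 0;0 0 0 9.5 0 0 0;0 0 0 10.6 0 0 0;0 0 0 11 0 0 0;0 0 0 11.2 0 0 0;0 0 0 11.3 0 0 0;0 0 0 11.4 0 0 0;0 0 0 11.4 0 0 0",
)

```text
time_s: 6.72
eef_pos: [494.6, -225.0, 59.1]
ee_rot: [0.001, 0.741, 0.672, 0.0]
force: [-0.3, -0.1, 0.1]
grip_width: 0.312
grip_force: 39.5
```

Emit:
step_arm(
  commands="0 0 0 0.1 0 0 0;0 0 0 0.15 0 0 0;0 0 0 0.15 0 0 0;0 0 0 0.15 0 0 0",
)

```text
time_s: 7.05
eef_pos: [494.5, -225.2, 57.8]
ee_rot: [0.001, 0.741, 0.672, 0.0]
force: [-0.5, 0.3, 6.1]
grip_width: 0.317
grip_force: 40.3
```

Contact at the expected height, so I open partway and rise.

Emit:
step_arm(
  commands="0.4 0 0 0 0 0 0;0.55 0 0 0 0 0 0;0.65 0 0 0 0 0 0;0.65 0 0 0 0 0 0;0.65 0 0 0 0 0 0;0.65 0 0 -1 0 0 0;0.65 0 0 -3 0 0 0;0.65 0 0 -6 0 0 0;0.65 0 0 -9.5 0 0 0;0.65 0 0 -12.5 0 0 0;1 0 0 -14 0 0 0;1 0 0 -14 0 0 0",
)

```text
time_s: 8.05
eef_pos: [495.3, -225.7, 201.3]
ee_rot: [0.004, 0.741, 0.672, 0.001]
force: [-0.0, 0.5, 0.9]
grip_width: 0.907
grip_force: 0.0
```

Emit:
step_arm(
  commands="1 4 0.7 0 0 0 0;1 8 1.4 0 0 0 0;1 12 2.1 0 0 0 0;1 16 2.9 0 0 0 0;1 20 3.6 0 0 0 0;1 24 4.3 0 0 0 0;1 28 5 0 0 0 0;1 31 5.5 1.5 0 0 0;1 33 5.9 3.5 0 0 0;1 34.1 6.1 5 0 0 0;1 34.1 6.1 5 0 0 0;1 34.1 6.1 5 0 0 0;1 34.1 6.1 5 0 0 0",
)

```text
time_s: 9.13
eef_pos: [588.1, 107.7, 147.7]
ee_rot: [0.0, 0.741, 0.672, 0.0]
force: [0.2, -0.6, -0.6]
grip_width: 1.001
grip_force: 0.0
```

```bash
python3 - <<'E'
from h import *
a=snap('scene','s3')
cv2.imwrite('pics/c3.png',cv2.cvtColor(cv2.resize(a[100:270,90:340],None,fx=3,fy=3,interpolation=cv2.INTER_CUBIC),cv2.COLOR_RGB2BGR))
s=sense();M=R.from_quat(np.r_[s['ee_rot'][1:],s['ee_rot'][0]]).as_matrix();print(s['eef_pos'],M.round(3))
print(M.T@(np.r_[589,107.5,58]-s['eef_pos']))
E
```

```text
[588.27513745 107.54659726 147.96767494] [[ 0.098  0.995  0.002]
 [ 0.995 -0.098 -0.   ]
 [-0.     0.002 -1.   ]]
[2.96990066e-02 5.82563921e-01 8.99687161e+01]
```

View pics/c3.png

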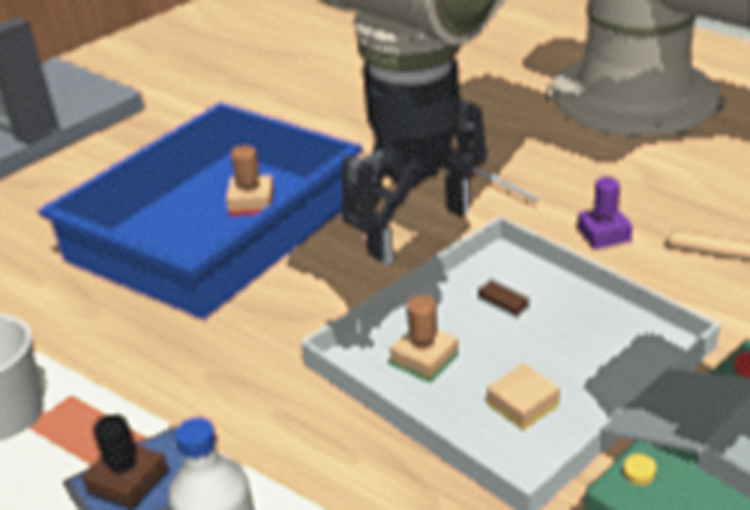

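Red stands upright in the tote at crop (248,180), and the gripper is above green at (422,330). Next I descend and grip.

Emit:
step_arm(
  commands="1 0 0.05 2.5 0 0 0;1 0 0.05 5 0 0 0;1 0 0.05 7 0 0 0;1 0 0.05 8.3 0 0 0;1 0 0.05 8.8 0 0 0;1 0 0.05 9 0 0 0;1 0 0.05 9 0 0 0;0 0 0.05 9 0 0 0;0 0 0.05 9 0 0 0;0 0 0.05 9 0 0 0;0 0 0.05 9 0 0 0;0 0 0.05 9 0 0 0;0 0 0.05 9 0 0 0;0 0 0.05 9 0 0 0;0 0 0.05 9 0 0 0",
  newtons=30,
)

```text
time_s: 10.43
eef_pos: [588.7, 108.5, 57.2]
ee_rot: [0.0, 0.741, 0.672, 0.0]
force: [-0.7, 0.4, 5.9]
grip_width: 0.316
grip_force: 29.6
```

Emit:
step_arm(
  commands="0 0 0 -1 0 0 0;0 0 0 -3 0 0 0;0 0 0 -6 0 0 0;0 0 0 -9 0 0 0;0 0 0 -11 0 0 0;0 -1.5 0.2 -11.5 0 0 0;0 -4 0.5 -11.5 0 0 0;0 -7.5 1 -11.5 0 0 0;0 -11 1.5 -11.5 0 0 0;0 -14.5 2 -11.5 0 0 0;0 -18 2.4 -11.5 0 0 0;0 -21.5 2.9 -11.5 0 0 0;0 -25 3.4 -11.5 0 0 0;0 -28 3.8 -11.5 0 0 0;0 -30.5 4.1 -11.5 0 0 0;0 -31.7 4.3 -11.5 0 0 0;0 -32 4.3 -11.5 0 0 0;0 -32 4.3 -11.5 0 0 0;0 -32 4.3 -11.5 0 0 0",
  newtons=40,
)

```text
time_s: 12.02
eef_pos: [600.3, -212.7, 171.8]
ee_rot: [-0.0, 0.74, 0.672, 0.0]
force: [-0.3, -0.6, 0.2]
grip_width: 0.316
grip_force: 39.4
```

```bash
python3 - <<'E'
from h import *
a=snap('scene','s4')
cv2.imwrite('pics/c4.png',cv2.cvtColor(cv2.resize(a[90:250,80:260],None,fx=3,fy=3,interpolation=cv2.INTER_CUBIC),cv2.COLOR_RGB2BGR))
s=sense();print(s['eef_pos'],s['grip_width'])
E
```

```text
[ 600.40396206 -212.50328385  171.92450024] 0.31872233025898533
```

View pics/c4.png

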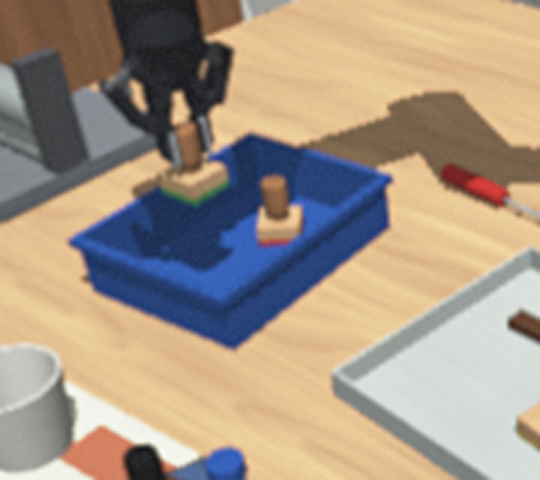

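The picture shows green held upright over the far half of the tote at (193,175), clear of red at (277,210). Next I lower it to z ≈ 57.5.

Emit:
step_arm(
  commands="0 0 0 2.5 0 0 0;0 0 0 5 0 0 0;0 0 0 7.5 0 0 0;0 0 0 9.5 0 0 0;0 0 0 10.6 0 0 0;0 0 0 11 0 0 0;0 0 0 11.2 0 0 0;0 0 0 11.3 0 0 0;0 0 0 11.4 0 0 0;0 0 0 11.5 0 0 0;0 0 0 11.5 0 0 0;0 0 0 11.5 0 0 0",
)

```text
time_s: 13.07
eef_pos: [600.4, -214.3, 57.3]
ee_rot: [0.0, 0.741, 0.672, 0.0]
force: [-0.3, 0.2, 0.7]
grip_width: 0.318
grip_force: 39.5
```

Emit:
step_arm(
  commands="0 0 0 0.05 0 0 0;0 0 0 0.05 0 0 0;0.4 0 0 0.05 0 0 0;0.55 0 0 0.05 0 0 0;0.65 0 0 0.05 0 0 0;0.65 0 0 0.05 0 0 0;0.65 0 0 0.05 0 0 0;0.65 0 0 -1 0 0 0;0.65 0 0 -3 0 0 0;0.65 0 0 -6 0 0 0;0.65 0 0 -9.5 0 0 0;0.65 0 0 -12.5 0 0 0;0.65 0 0 -16 0 0 0;0.65 4 0 -16 0 0 0;0.65 8 0 -16 0 0 0;0.65 12 0 -16 0 0 0;0.65 16 0 -16 0 0 0;0.65 16 0 -16 0 0 0;0.65 16 0 -16 0 0 0",
)

```text
time_s: 14.65
eef_pos: [615.8, -52.9, 217.8]
ee_rot: [0.0, 0.739, 0.673, 0.0]
force: [0.8, -0.8, -0.7]
grip_width: 0.649
grip_force: 0.0
```

```bash
python3 - <<'E'
from h import *
a=snap('scene','s5')
cv2.imwrite('pics/c5.png',cv2.cvtColor(cv2.resize(a[100:270,90:340],None,fx=3,fy=3,interpolation=cv2.INTER_CUBIC),cv2.COLOR_RGB2BGR))
s=sense();print(s['eef_pos'],s['grip_width'],s['force'],abs(s['dq']).max())
E
```

```text
[615.79196563 -54.46089503 217.54851891] 0.644032117827465 [-0.16289217 -0.80948033  0.12460783] 0.03942644392159642
```

View pics/c5.png

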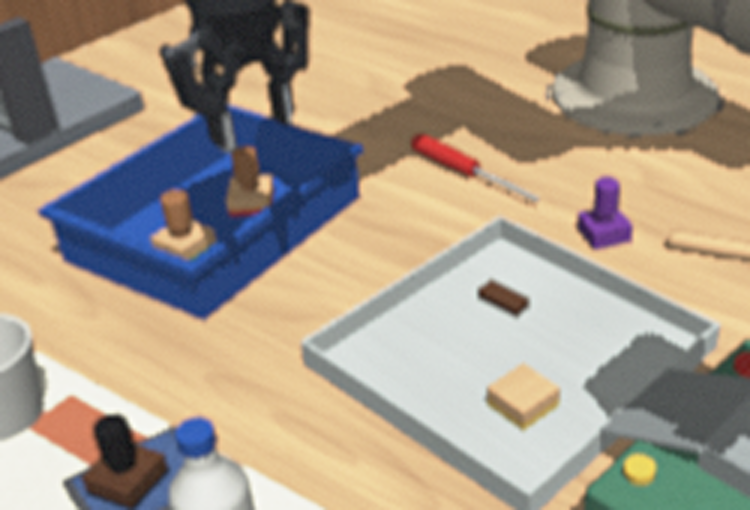

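Both stamps stand upright in the tote, at crop (180,225) and (248,180). The blank has not moved, at (523,395), and the arm is clear.

```bash
python3 -c "
from rig import *
print(finish_job())"
```

```text
the job is handed in; nothing more can be done
None
```

I set the green and red stamps down upright on the floor of the blue tote, left the yellow-faced block where it lay, and handed in the job at about 15 s; the judge returned no verdict.

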